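# Roll out the lopsided roller

## Robot

A 6-joint arm with a two-finger parallel gripper is mounted at the origin on the work surface. World frame = base frame: x ahead of the robot, y to its left, z up, the work surface at z = 0. Lengths are in mm, angles in rad, forces in N, time in s.
With the tool pointing down it reaches from about 300 to 850 mm from the base axis. Payload 4.2 kg.
Tool frame: the origin (TCP) lies at the very end of the fingers, on their centre line; the grasp point (between the pads) lies 19 mm behind it; z points along the fingers, y is the line along which they close (so a half turn about z gives the same grasp; the last joint's range is limited). The gripper opens to 91 mm and grips with 3 to 60 N. Pads are 32 mm wide; open, the fingers measure 118 mm over their backs; the gripper's body (76 mm by 178 mm) begins 60 mm behind the grasp point.
Start: joints at [-1.243, 0.32, 1.565, -0, 1.257, -0.02], TCP at [195.981, -540.587, 213.976] pointing down, gripper open.
Joint ranges: [-3.11, 3.11], [-0.84, 2.01], [0.21, 2.61], [-1.34, 4.49], [0.05, 2.63], [-2.56, 2.56]. Speed limits (rad/s): [2.57, 2.57, 3.14, 3.14, 3.14, 3.14].

## Interface

Orientations are given as a unit quaternion [x, y, z, w].
In Python, from workcell import read_state, snapshot, close_job gives the robot as it stands.
- The arm moves only by the tool carry_out, never from a script. Its argument "increments" is one flat list of numbers, 7 for each row, row after row: the shift along the tool's x, y, z in mm, then the turn, a rotation vector about the tool's x, y, z in degrees, then the opening in per cent of the stroke, from 0 (shut) to 100 (fully open). A call has exactly 8 rows; each row shifts and turns the commanded pose from where the row before left it, along the tool's axes as they then stand; what a row does not reach is not made up. A row lasts 1/12 s, in which the tool goes at most 41.7 mm and 7.16 degrees, less where a joint would pass 70% of its speed; a pose out of reach is approached as far as the arm can. A call with a gripper value outside its range is refused whole. The fingers move at their own pace and stop on an object; the grip force is fixed at half the most. Time passes only in rows, so rows that do not move let the fingers close, or fill a call up. It gives the time, the measured TCP pose, the force, the opening and the grip force at its end, in the units of the state.
- read_state(): the state, without advancing time (a new reading comes with each control period).
- snapshot(name): name is "side" or "top"; returns a dict with "image" (480x640x3 uint8, red, green, blue), "depth" (480x640 float32, mm along the optical axis (not along the pixel's ray), 0 where there is no reading), "fx", "fy", "cx", "cy" (pixels), "k1" (the pictures are not rectified: a ray, as slopes to the right and down, at radius r is drawn at 1 + k1 r^2 times it, then the intrinsics apply), "pose" (4x4, takes a point from camera to world coordinates). Camera axes: x right, y up, looking along -z (the intrinsics and any distortion apply to the point x, -y, -z); pixel columns grow to the right and rows downward; lengths in mm; the calibration is good to about 2 mm. A picture is of the moment at which its call begins.
- close_job(): hands the job in; it is judged then, once.
The state is a dict: "time": time; "joints": joint angles; "dq": joint speeds; "joint_efforts": joint torques, N m; "ee_pos": TCP position; "tcp_rot": TCP orientation; "ft_force": force on the tool from outside, world axes, zero at the start; "wrist_torque": the same for the moment, N m; "width": finger opening in mm; "finger_force": force on a finger pad.
Only numpy, scipy, OpenCV 4.12 (cv2) and the standard library are available. Lean on these libraries where they do the work, as an engineer would, in place of code of your own. Each camera call takes 0.05 s, during which the arm holds its last target. There are 200 camera calls.

## Task

Three spare tube-mixer rollers lie on the checking plate; one is lopsided (its core sits off centre), which cannot be seen. With the fingertips slowly push each roller so that it rolls across the plate to its stop pins, without squeezing or lifting it on the way and without ramming the pins, and feel which one resists and rocks back; then put that one in the orange bin. Leave the two sound rollers resting against their pins and everything else where it is.

Things in the scene. Friction and masses are not known exactly. Their poses are not given: they have to be found in the camera images.
- plate: fixed aluminium checking plate with a black rubber face, 240 mm along its x, 380 mm along its y, 15 mm thick; origin under its centre, so its face is at z = 15 mm. Three lanes run along its +x (away from the robot) at y = -120, 0 and +120 mm; the rollers start at about x = -50 to -35 mm. The rubber grips the rollers so they roll, not skid; they slip on the fingers
- stops: the six fixed upright steel stop pins on the plate, two per lane, 10 mm diameter, 24 mm above the face, at plate x = +96 mm, 32 mm either side of the lane's middle (54 mm free between them). Same origin and axes as the plate. Keep the push of a roller on its pins under 25 N, so come up to them slowly and feel for the stop
- lane_end (a point): where a roller's axis is when it touches the pins of the middle lane: plate x = +75 mm, y = 0, z = 31 mm; the same x holds for the other lanes. Meet and push the rollers slowly: over 28 N of finger force on one while it is still on the near or middle part of the plate (x below +20 mm) is too much
- face (a point): middle of the plate's face. On it a sound roller rolls under a light push, may run a little ahead of the fingers and stays where it is left. The bad one has its centre of mass 2.7 mm off: it starts heavy side down, resists with some newtons till the heavy side is on top after 50 mm, then runs on by itself; let go after a quarter turn (25 mm) it rolls back some 10 to 30 mm and rocks
- roller_a: one of three like plain steel rollers: 32 mm diameter, 80 mm long, dark 10 mm stubs 7 mm long at the ends (94 mm overall), about 0.5 kg. Origin on its axis at mid length; own y along the axis. Lies in one of the three lanes, axis along the plate's y within 4 degrees. May be sound or the lopsided one; nothing marks which
- roller_b: one of three like plain steel rollers: 32 mm diameter, 80 mm long, dark 10 mm stubs 7 mm long at the ends (94 mm overall), about 0.5 kg. Origin on its axis at mid length; own y along the axis. Lies in one of the three lanes, axis along the plate's y within 4 degrees. May be sound or the lopsided one; nothing marks which
- roller_c: one of three like plain steel rollers: 32 mm diameter, 80 mm long, dark 10 mm stubs 7 mm long at the ends (94 mm overall), about 0.5 kg. Origin on its axis at mid length; own y along the axis. Lies in one of the three lanes, axis along the plate's y within 4 degrees. May be sound or the lopsided one; nothing marks which
- roller_a_rim (a point): point on this roller's rim at mid length, 16 mm out from its axis; on the lopsided roller it lies a hair (0.04 mm) nearer, far too little to measure: the rules use it to know the bad one
- roller_b_rim (a point): point on this roller's rim at mid length, 16 mm out from its axis; on the lopsided roller it lies a hair (0.04 mm) nearer, far too little to measure: the rules use it to know the bad one
- roller_c_rim (a point): point on this roller's rim at mid length, 16 mm out from its axis; on the lopsided roller it lies a hair (0.04 mm) nearer, far too little to measure: the rules use it to know the bad one
- bin: orange open reject bin, fixed, 170 mm along its x, 150 mm along its y, 40 mm high, walls and floor 5 mm; origin under its centre. Stands to the left or to the right of the plate
- stand: fixed steel slide-drying stand, base 160 x 140 mm, 12 mm thick, with a leaning back sheet up to 95 mm high; origin under its centre; a bystander on the other side of the plate from the bin
- test_box: cardboard box, 130 x 100 x 70 mm, bystander, loose
- pump_bottle: white bottle with blue cap, 60 mm diameter, 160 mm high, bystander, loose
- amber_jar: amber jar, 56 mm diameter, 75 mm high, bystander, loose
- beaker: clear open beaker, 60 mm diameter, 80 mm high, bystander, loose
- pen: blue pen lying flat, 12 mm thick, 120 mm long, bystander, loose; origin under its middle
- small_vial: small clear vial, 28 mm diameter, 50 mm high, bystander, loose
- swab_box: flat paper box, 90 x 140 x 30 mm, bystander, loose
There are look-alikes about, which are no part of the job. What is shaped like the roller_b but blue or pink is not meant.

How it is judged (in metres and radians):
At the end, for the whole second after the job is handed in: The lopsided roller lies at rest down in the orange bin; the two sound rollers rest on the plate with their axis within 6 mm of the place where they touch their pins; nothing is held (((distance between roller_a and roller_a_rim above 0.01598 m and x of roller_a in the frame of plate between 0.069 and 0.085 m and y of roller_a in the frame of plate between -0.18 and 0.18 m and z of roller_a in the frame of plate below 0.036 m) or (distance between roller_a and roller_a_rim below 0.01598 m and x of roller_a in the frame of bin between -0.075 and 0.075 m and y of roller_a in the frame of bin between -0.065 and 0.065 m and z of roller_a in the frame of bin below 0.034 m)) and linear speed of each of roller_a, roller_b, roller_c below 0.02 m/s and contact force between the fingers and roller_a below 0.05 N and ((distance between roller_b and roller_b_rim above 0.01598 m and x of roller_b in the frame of plate between 0.069 and 0.085 m and y of roller_b in the frame of plate between -0.18 and 0.18 m and z of roller_b in the frame of plate below 0.036 m) or (distance between roller_b and roller_b_rim below 0.01598 m and x of roller_b in the frame of bin between -0.075 and 0.075 m and y of roller_b in the frame of bin between -0.065 and 0.065 m and z of roller_b in the frame of bin below 0.034 m)) and contact force between the fingers and roller_b below 0.05 N and ((distance between roller_c and roller_c_rim above 0.01598 m and x of roller_c in the frame of plate between 0.069 and 0.085 m and y of roller_c in the frame of plate between -0.18 and 0.18 m and z of roller_c in the frame of plate below 0.036 m) or (distance between roller_c and roller_c_rim below 0.01598 m and x of roller_c in the frame of bin between -0.075 and 0.075 m and y of roller_c in the frame of bin between -0.065 and 0.065 m and z of roller_c in the frame of bin below 0.034 m)) and contact force between the fingers and roller_c below 0.05 N).
It fails at once if the fingers force a roller against its pins with more than 25 N ((contact force between roller_a and stops above 25 N and contact force between the fingers and roller_a above 8 N) or (contact force between roller_b and stops above 25 N and contact force between the fingers and roller_b above 8 N) or (contact force between roller_c and stops above 25 N and contact force between the fingers and roller_c above 8 N)).
It fails at once if a roller squeezed or struck with more than 28 N while it is on the near or middle part of the plate ((contact force between the fingers and roller_a above 28 N and x of roller_a in the frame of plate between -0.13 and 0.02 m and y of roller_a in the frame of plate between -0.2 and 0.2 m and z of roller_a in the frame of plate below 0.042 m) or (contact force between the fingers and roller_b above 28 N and x of roller_b in the frame of plate between -0.13 and 0.02 m and y of roller_b in the frame of plate between -0.2 and 0.2 m and z of roller_b in the frame of plate below 0.042 m) or (contact force between the fingers and roller_c above 28 N and x of roller_c in the frame of plate between -0.13 and 0.02 m and y of roller_c in the frame of plate between -0.2 and 0.2 m and z of roller_c in the frame of plate below 0.042 m)).
It fails at once if a roller lifted off the plate before it has been rolled across ((x of roller_a in the frame of plate between -0.13 and 0.02 m and y of roller_a in the frame of plate between -0.18 and 0.18 m and z of roller_a in the frame of plate between 0.043 and 0.062 m) or (x of roller_b in the frame of plate between -0.13 and 0.02 m and y of roller_b in the frame of plate between -0.18 and 0.18 m and z of roller_b in the frame of plate between 0.043 and 0.062 m) or (x of roller_c in the frame of plate between -0.13 and 0.02 m and y of roller_c in the frame of plate between -0.18 and 0.18 m and z of roller_c in the frame of plate between 0.043 and 0.062 m)).
It fails at once if a bystander moved by more than 30 mm (distance of any of test_box, pump_bottle, amber_jar, beaker, pen, small_vial, swab_box from where it was at the start of the episode above 0.03 m).
It also fails if it takes over 72 s, if anything falls off the work surface, if the arm or the gripper's body presses on something with over 40 N, if the wrist force passes 120 N, or if a joint passes its speed limit or range.

## Working session

There is one attempt and no reset: what is moved stays moved. The work goes in short steps, Python scripts to look and compute and a tool call to move; the robot and the scene stay as the last step left them, time stands still between calls to the robot, and variables do not carry over. Pictures are saved under pics/ and viewed, at most 10 in all, crops included, and the job is handed in when it is done.

Besides the shell and the picture viewer there is one more tool, called after "Request:" as name(argument=value, ...) on one line, values as JSON. carry_out: Moves the arm, as the interface text tells. Its arguments: {"type":"object","properties":{"increments":{"type":"array","items":{"type":"number"}}},"required":["increments"]}

```bash
mkdir -p pics; ls
python3 - <<'E'
from workcell import read_state,snapshot
import cv2,numpy as np
print(read_state())
for n in("top","side"):
    s=snapshot(n);cv2.imwrite(f"pics/{n}0.png",s["image"][:,:,::-1]);np.savez(f"{n}0.npz",**s)
    print(n,s["fx"],s["fy"],s["cx"],s["cy"],s["k1"],np.round(s["pose"],3).tolist())
E
```

```text
pics
{'time': 0.0, 'joints': array([-1.24298678e+00,  3.20312626e-01,  1.56564944e+00,  8.75183652e-07,
        1.25741375e+00, -1.99900909e-02]), 'dq': array([ 0.00010824, -0.00035634,  0.00010543, -0.00062584,  0.00033856,
        0.00113453]), 'joint_efforts': array([ 3.14992467e-04, -4.12460446e+01, -2.31974477e+01,  7.26645696e-02,
        4.57940879e-02, -1.53437518e-04]), 'ee_pos': array([ 195.82323083, -540.09796674,  213.11987317]), 'tcp_rot': array([ 9.84917125e-01,  1.73024455e-01, -1.36270999e-04, -8.81108020e-04]), 'ft_force': array([-0.52514902, -0.01742464, -0.15877128]), 'wrist_torque': array([ 0.01788394, -0.04391728, -0.02720989]), 'finger_force': 0.0, 'width': 91.15801013416059}
top 465.614531160753 465.614531160753 316.1520186224198 243.4226068544337 -0.09189855434808851 [[-0.02, 0.986, -0.168, 397.778], [-1.0, -0.017, 0.022, 7.203], [0.019, 0.169, 0.985, 1072.414], [0.0, 0.0, 0.0, 1.0]]
side 623.584544334322 623.584544334322 320.72193428039753 247.21124226079348 0.00865132325223769 [[0.997, 0.041, -0.059, 500.196], [-0.071, 0.7, -0.71, -962.404], [0.012, 0.713, 0.701, 982.729], [0.0, 0.0, 0.0, 1.0]]
```

View pics/top0.png

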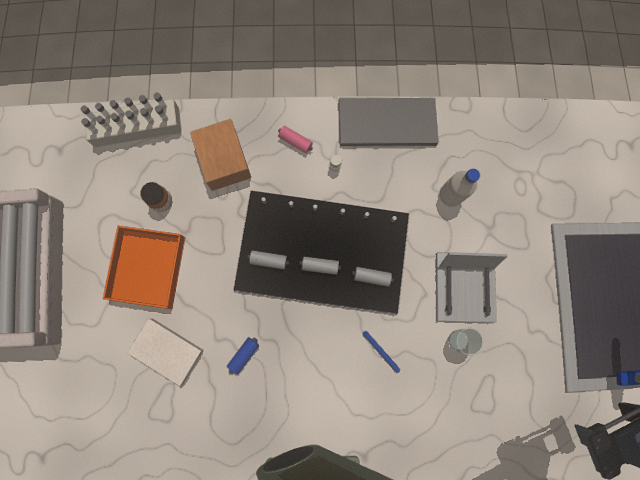

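View pics/side0.png

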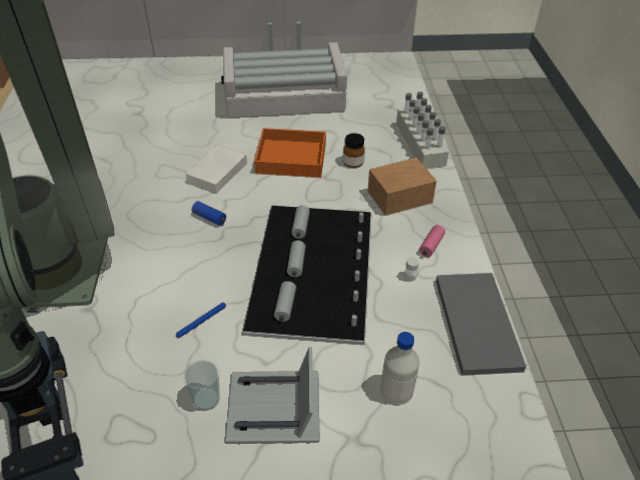

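The top view shows the black plate at about (322,252). Three grey rollers lie on it at (268,260), (320,266) and (373,277). Its pins run along (264,199) to (395,218), the bin is at (144,268) on the left and the stand at (466,288) on the right. The candidates are the three grey rollers on the plate. The blue roller at (243,356) and the pink one at (295,138) are look-alikes lying off the plate, so they are not meant. The side view shows the same layout.

```bash
cat > h.py <<'E'
import cv2,numpy as np
from workcell import read_state,snapshot
def cast(s,px,z):
    px=np.atleast_2d(px).astype(float)
    K=np.array([[s["fx"],0,s["cx"]],[0,s["fy"],s["cy"]],[0,0,1]],float)
    d=np.array([float(s["k1"]),0,0,0,0])
    n=cv2.undistortPoints(px[:,None],K,d)[:,0]
    P=s["pose"];D=np.c_[n[:,0],-n[:,1],-np.ones(len(n))]@P[:3,:3].T;o=P[:3,3]
    return o+D*((z-o[2])/D[:,2])[:,None]
def blobs(mask,lo,hi):
    c,_=cv2.findContours(mask.astype(np.uint8),cv2.RETR_EXTERNAL,cv2.CHAIN_APPROX_NONE)
    return [k for k in c if lo<cv2.contourArea(k)<hi]
def rollers(s,plate):
    im=s["image"];m=np.zeros(im.shape[:2],np.uint8);cv2.fillPoly(m,[plate.astype(np.int32)],1)
    m=m&(im.min(2)>75)
    out=[]
    for k in blobs(m,200,1200):
        p=cast(s,k[:,0],31)[:,:2].astype(np.float32)
        (c,wh,a)=cv2.minAreaRect(p);b=cv2.boxPoints((c,wh,a))
        e=max((b[1]-b[0],b[2]-b[1]),key=np.linalg.norm)
        ang=np.degrees(np.arctan2(e[1],e[0]))%180
        out.append((k[:,0].mean(0).round(),np.round(c,1),np.round(wh,1),round(float(ang),1)))
    return out
E
python3 - <<'E'
from h import *
for n in("top","side"):
    s=dict(np.load(n+"0.npz"));im=s["image"];hsv=cv2.cvtColor(im,cv2.COLOR_RGB2HSV)
    m=cv2.morphologyEx((im.max(2)<45).astype(np.uint8),cv2.MORPH_CLOSE,np.ones((15,15)))
    k=[k for k in blobs(m,5000,60000) if cv2.pointPolygonTest(k,(322,240) if n=="top" else (330,240),False)>0][0]
    r=cv2.minAreaRect(cast(s,k[:,0],15)[:,:2].astype(np.float32));print(n,"plate",r)
    ap=cv2.approxPolyDP(cv2.convexHull(k),8,True)[:,0];print(ap.tolist(),cast(s,ap,15)[:,:2].round(1).tolist())
    for x in rollers(s,cv2.convexHull(k)[:,0]):print(x)
    o=((hsv[...,0]<14)&(hsv[...,1]>200)&(hsv[...,2]>100))
    for k in blobs(cv2.morphologyEx(o.astype(np.uint8),cv2.MORPH_CLOSE,np.ones((5,5))),1500,20000):
        print("bin",cv2.minAreaRect(cast(s,k[:,0],40)[:,:2].astype(np.float32)))
E
```

```text
top plate ((569.2954711914062, -33.906158447265625), (294.7752685546875, 222.6732635498047), 84.89153289794922)
[[266, 228], [307, 199], [364, 207], [386, 243], [386, 287], [298, 294], [258, 266]] [[616.6, 99.3], [684.4, 3.2], [663.1, -130.0], [576.7, -177.9], [474.9, -173.4], [463.0, 27.3], [528.3, 117.7]]
(array([371., 276.]), array([ 499.9, -137.9]), array([73.5, 30.2]), 78.2)
(array([320., 265.]), array([526.3, -23.1]), array([81.9, 30.4]), 81.8)
(array([272., 260.]), array([539.6,  84.9]), array([60.2, 30.8]), 80.0)
side plate ((559.6116333007812, -37.24110412597656), (373.28643798828125, 233.87216186523438), 80.69734191894531)
[[272, 206], [369, 213], [363, 339], [244, 330]] [[476.0, 163.7], [702.6, 125.6], [644.8, -238.2], [416.0, -202.3]]
(array([285., 301.]), array([ 498.3, -142.4]), array([99.9, 30.8]), 78.1)
(array([296., 259.]), array([525.3, -25.2]), array([105.8,  30.4]), 81.2)
(array([300., 223.]), array([539.4,  87. ]), array([100.7,  30.5]), 80.1)
bin ((535.0689086914062, 344.02886962890625), (191.36972045898438, 151.168701171875), 82.20764923095703)
```

Run:
```python
from h import *
s=dict(np.load("top0.npz"));t=dict(np.load("side0.npz"))
c=cast(s,[[250,191],[408,213],[397,313],[235,290]],15)[:,:2];print(c.round(1).tolist(),c.mean(0))
for q,pts in((s,[[264,199],[291,204],[315,207],[342,211],[367,214],[394,218]]),(t,[[361,215],[360,234],[358,253],[357,272],[355,294],[354,317]])):
    p=cast(q,pts,39)[:,:2];print(p.round(1).tolist(),p.mean(0))
for q,z in((s,40),):
    b=cast(q,[[118,227],[184,234],[172,308],[104,298]],z)[:,:2];print("bin",b.round(1).tolist(),b.mean(0))
a=np.radians(-9.3);R=np.array([[np.cos(a),-np.sin(a)],[np.sin(a),np.cos(a)]]);C=np.array([559.8,-38])
for p in([499,-140],[526,-24],[539.5,87]):print((np.array(p)-C)@R)
for y in(-120,0,120):print(R@[75,y]+C,R@[-80,y]+C)
im=s["image"];cr=im[180:325,225:420];cv2.imwrite("pics/crop.png",cv2.resize(cr,None,fx=4,fy=4,interpolation=cv2.INTER_CUBIC)[:,:,::-1])
```

```text
[[706.0, 136.9], [647.3, -233.3], [415.5, -196.1], [474.4, 170.0]] [560.80202311 -30.64078747]
[[679.5, 101.7], [666.7, 40.0], [658.7, -14.7], [648.4, -76.1], [640.6, -133.2], [630.3, -194.8]] [654.02870145 -46.16753359]
[[678.5, 92.8], [668.9, 30.2], [657.7, -28.5], [649.3, -83.9], [638.5, -143.8], [630.1, -202.5]] [653.84460766 -55.96192656]
bin [[619.8, 436.5], [600.8, 283.0], [434.8, 305.7], [458.5, 460.7]] [528.47263232 371.46798204]
[ -43.5172378 -110.4847954]
[-35.61817671   8.35377088]
[-40.23364868 120.07640698]
[ 614.4217202  -168.54297255] [ 461.45908416 -143.49438028]
[633.81417873 -50.12028658] [480.85154269 -25.07169431]
[653.20663726  68.30239939] [500.24400122  93.35099166]
```

View pics/crop.png

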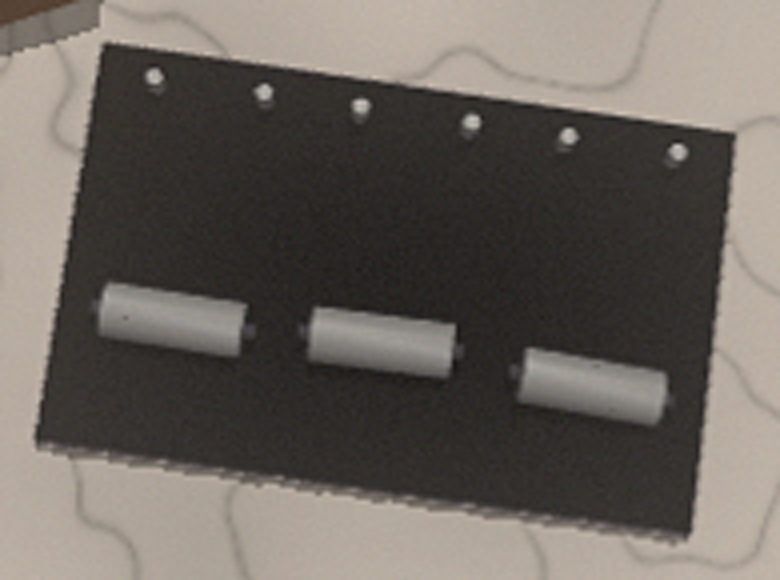

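The crop shows exactly three grey rollers with dark stubs on the black plate, at crop pixels (173,320), (382,343) and (594,388), with the six pins at the far edge. These are the ones meant.

I'll move over, fingers shut, to a point behind the right-hand roller.

Request:
carry_out(increments=[29,-23,0,0,0,0,0,29,-23,0,0,0,0,0,29,-23,0,0,0,0,0,29,-23,0,0,0,0,0,29,-23,0,0,0,0,0,29,-23,0,0,0,0,0,29,-23,0,0,0,0,0,29,-23,0,0,0,0,0])

```text
time: 0.77
ee_pos: [351.7, -286.8, 213.7]
tcp_rot: [0.985, 0.173, -0.0, -0.0]
ft_force: [-0.7, -0.7, 0.1]
width: 40.7
finger_force: 0.0
```

Request:
carry_out(increments=[29,-23,0,0,0,0,0,29,-23,0,0,0,0,0,29,-23,0,0,0,0,0,29,-23,0,0,0,0,0,29,-23,0,0,0,0,0,0,0,20,0,0,-7,0,0,0,20,0,0,-7,0,0,0,20,0,0,-7,0])

```text
time: 1.43
ee_pos: [448.8, -130.0, 153.1]
tcp_rot: [0.935, 0.354, 0.0, 0.0]
ft_force: [0.1, -0.2, -0.5]
width: 0.5
finger_force: 0.0
```

Request:
carry_out(increments=[0,0,10,0,0,-7,0,0,0,10,0,0,-7,0,0,0,0,0,0,-7,0,0,0,0,0,0,-7,0,0,0,0,0,0,-7,0,0,0,0,0,0,-5,0,0,0,0,0,0,0,0,0,0,0,0,0,0,0])

```text
time: 2.1
ee_pos: [448.3, -130.9, 133.7]
tcp_rot: [0.762, 0.648, -0.0, -0.0]
ft_force: [0.5, -0.7, 0.4]
width: 0.3
finger_force: 0.0
```

```bash
cat >> h.py <<'E'
from scipy.spatial.transform import Rotation as Ro
C=np.array([560,-32.]);A=np.radians(-9.2);RP=np.array([[np.cos(A),-np.sin(A)],[np.sin(A),np.cos(A)]])
def P2(p):return (np.array(p)[...,:2]-C)@RP
def st():
    s=read_state();x=Ro.from_quat(s["tcp_rot"]).as_matrix()
    f=s["ft_force"];print("t",round(s["time"],2),"plate xy",P2(s["ee_pos"]).round(1),"z",s["ee_pos"][2].round(1),"toolx heading",np.degrees(np.arctan2(x[1,0],x[0,0])).round(2),"tilt",x[:,2].round(3),"F plate",(f[:2]@RP).round(2),f[2].round(2),"w",round(s["width"],1))
def todo(p,z):
    s=read_state();R=Ro.from_quat(s["tcp_rot"]).as_matrix();w=np.r_[C+RP@p,z]
    print("to",p,z,"tool delta",(R.T@(w-s["ee_pos"])).round(1))
E
python3 - <<'E'
from h import *
s=dict(np.load("top0.npz"))
print(P2(cast(s,[[268.2,260],[320.5,265.7],[373.5,277]],31)).round(1))
print(P2(cast(s,[[264,199],[291,204],[315,207],[342,211],[367,214],[394,218]],39)).round(1))
st();todo([-92,-112],20)
E
```

```text
[[ -40.1  120.2]
 [ -36.1    1.7]
 [ -44.5 -120. ]]
[[  96.6  151.1]
 [  93.8   88.2]
 [  94.7   32.9]
 [  94.3  -29.4]
 [  95.7  -87. ]
 [  95.4 -149.5]]
t 2.1 plate xy [ -94.4 -115.5] z 133.7 toolx heading 80.79 tilt [-0.  0. -1.] F plate [ 0.63 -0.61] 0.37 w 0.3
to [-92, -112] 20 tool delta [  3.5   2.5 113.7]
```

Request:
carry_out(increments=[-4,0,20,0,0,0,0,0,0,20,0,0,0,0,0,0,20,0,0,0,0,0,0,20,0,0,0,0,0,0,16,0,0,0,0,0,0,10,0,0,0,0,0,0,6,0,0,0,0,0,0,0,0,0,0,0])

```text
time: 2.77
ee_pos: [447.1, -134.7, 20.9]
tcp_rot: [0.761, 0.648, -0.001, -0.001]
ft_force: [-0.8, 0.3, 0.1]
width: 0.6
finger_force: 0.0
```

Request:
carry_out(increments=[0,2,0,0,0,0,0,0,2,0,0,0,0,0,0,2,0,0,0,0,0,0,2,0,0,0,0,0,0,2,0,0,0,0,0,0,2,0,0,0,0,0,0,2,0,0,0,0,0,0,2,0,0,0,0,0])

```text
time: 3.43
ee_pos: [463.9, -137.5, 22.0]
tcp_rot: [0.761, 0.649, 0.0, 0.0]
ft_force: [0.1, -0.8, -0.7]
width: 0.5
finger_force: 0.0
```

```bash
python3 -c "
from h import *
st()"
```

```text
t 3.43 plate xy [ -78.  -119.5] z 22.0 toolx heading 80.93 tilt [ 0. -0. -1.] F plate [ 0.25 -0.79] -0.71 w 0.5
```

Request:
carry_out(increments=[0,2,0,0,0,0,0,0,2,0,0,0,0,0,0,2,0,0,0,0,0,0,2,0,0,0,0,0,0,2,0,0,0,0,0,0,2,0,0,0,0,0,0,2,0,0,0,0,0,0,2,0,0,0,0,0])

```text
time: 4.1
ee_pos: [479.6, -140.0, 21.9]
tcp_rot: [0.761, 0.649, -0.0, -0.0]
ft_force: [-0.4, -0.0, 0.4]
width: 0.3
finger_force: 0.3
```

Request:
carry_out(increments=[0,2,0,0,0,0,0,0,2,0,0,0,0,0,0,2,0,0,0,0,0,0,2,0,0,0,0,0,0,2,0,0,0,0,0,0,2,0,0,0,0,0,0,2,0,0,0,0,0,0,2,0,0,0,0,0])

```text
time: 4.77
ee_pos: [495.5, -142.6, 22.0]
tcp_rot: [0.761, 0.649, -0.0, 0.0]
ft_force: [-1.0, 0.8, 0.2]
width: 0.5
finger_force: 0.3
```

```bash
cat >> h.py <<'E'
PC=np.array([[C+RP@q for q in([-118,-188],[-118,188],[86,188],[86,-188])]])[0]
def proj(s,w,z):
    K=np.array([[s["fx"],0,s["cx"]],[0,s["fy"],s["cy"]],[0,0,1]],float);T=np.linalg.inv(s["pose"])
    p=(T[:3,:3]@np.c_[w,np.full(len(w),z)].T).T+T[:3,3];p=p*[1,-1,-1]
    return cv2.projectPoints(p,np.zeros(3),np.zeros(3),K,np.array([float(s["k1"]),0,0,0,0]))[0][:,0]
def look(n,save=None,thr=100):
    s=snapshot(n)
    if save:cv2.imwrite(f"pics/{save}.png",cv2.resize(s["image"][170:360,200:440],None,fx=3,fy=3)[:,:,::-1])
    im=s["image"].astype(int);m=np.zeros(im.shape[:2],np.uint8);cv2.fillPoly(m,[proj(s,PC,15).astype(np.int32)],1)
    m=m&(im.min(2)>thr)
    for k in blobs(m,80,2500):
        c,wh,a=cv2.minAreaRect(cast(s,k[:,0],31)[:,:2].astype(np.float32));print(n,"plate",P2(c).round(1),np.round(wh,1))
E
python3 -c "
from h import *
st();look('side','a1');look('top')"
```

```text
t 4.77 plate xy [ -46.  -119.5] z 22.0 toolx heading 80.93 tilt [ 0. -0. -1.] F plate [-1.1  0.6] 0.18 w 0.5
side plate [ -25.7 -105.8] [38.8 15.1]
side plate [ 23.4 133.2] [ 92.3 130. ]
top plate [-33.5   3.7] [80.8 27.3]
top plate [-38.2 122.5] [80.3 28.3]
top plate [  26.6 -159.2] [50.2 18.6]
```

View pics/a1.png

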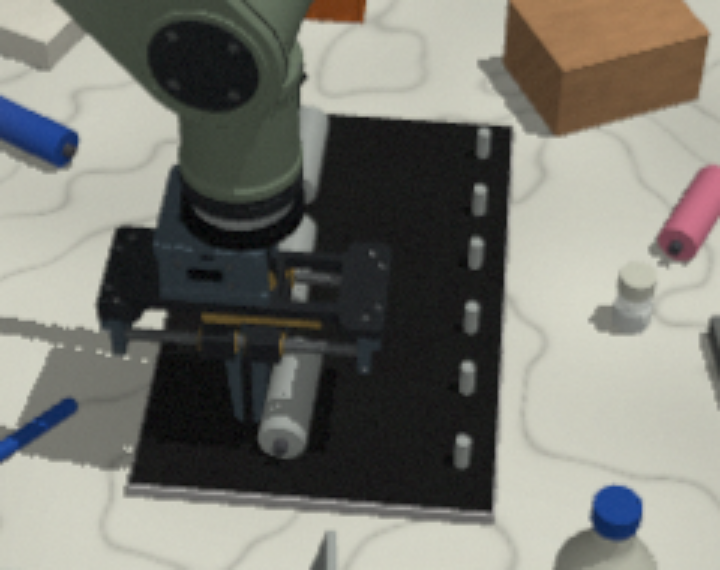

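The side crop shows the shut fingers at crop (250,390), just behind the right-hand roller, whose end is at (283,440). The contact is clean, so I'll push on slowly.

Request:
carry_out(increments=[0,2.5,0,0,0,0,0,0,2.5,0,0,0,0,0,0,2.5,0,0,0,0,0,0,2.5,0,0,0,0,0,0,2.5,0,0,0,0,0,0,2.5,0,0,0,0,0,0,2.5,0,0,0,0,0,0,2.5,0,0,0,0,0])

```text
time: 5.53
ee_pos: [515.3, -145.7, 21.9]
tcp_rot: [0.761, 0.649, -0.0, 0.0]
ft_force: [0.4, -0.3, -0.2]
width: 0.7
finger_force: 0.3
```

Request:
carry_out(increments=[0,2.5,0,0,0,0,0,0,2.5,0,0,0,0,0,0,2.5,0,0,0,0,0,0,2.5,0,0,0,0,0,0,2.5,0,0,0,0,0,0,2.5,0,0,0,0,0,0,2.5,0,0,0,0,0,0,2.5,0,0,0,0,0])

```text
time: 6.2
ee_pos: [535.0, -148.9, 21.9]
tcp_rot: [0.761, 0.649, -0.0, 0.0]
ft_force: [-0.0, 0.4, 0.3]
width: 0.5
finger_force: 0.3
```

Request:
carry_out(increments=[0,2.5,0,0,0,0,0,0,2.5,0,0,0,0,0,0,2.5,0,0,0,0,0,0,2.5,0,0,0,0,0,0,2.5,0,0,0,0,0,0,2.5,0,0,0,0,0,0,2.5,0,0,0,0,0,0,2.5,0,0,0,0,0])

```text
time: 6.87
ee_pos: [554.8, -152.0, 22.0]
tcp_rot: [0.761, 0.649, -0.0, 0.0]
ft_force: [-1.0, 0.1, 1.1]
width: 0.5
finger_force: 0.3
```

```bash
python3 -c "
from h import *
st();look('side','a2')"
```

```text
t 6.87 plate xy [  14.  -119.3] z 22.0 toolx heading 80.92 tilt [ 0. -0. -1.] F plate [-0.96 -0.08] 1.11 w 0.5
side plate [-103.8   44.2] [259.   43.6]
```

View pics/a2.png

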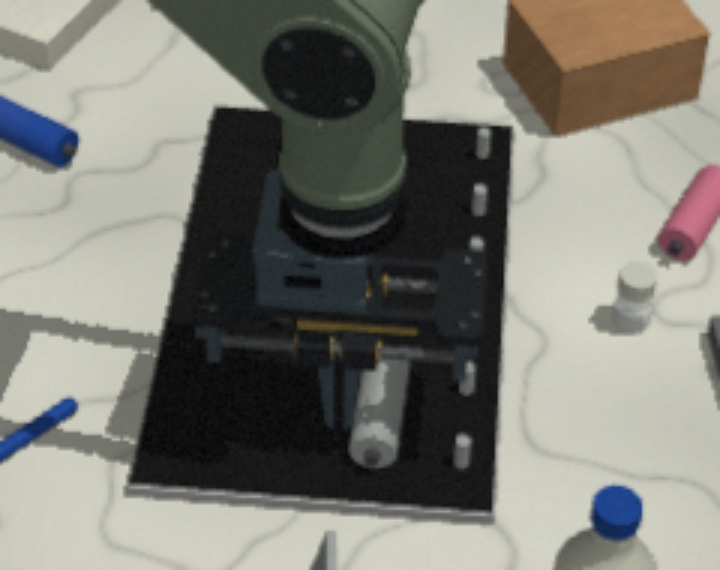

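The roller, with its end at crop (373,455), is still just ahead of the fingers and about 35 mm short of the pins at (463,450). Next I'll close in slowly.

Request:
carry_out(increments=[0,2.5,0,0,0,0,0,0,2.5,0,0,0,0,0,0,2.5,0,0,0,0,0,0,2.5,0,0,0,0,0,0,2,0,0,0,0,0,0,2,0,0,0,0,0,0,2,0,0,0,0,0,0,2,0,0,0,0,0])

```text
time: 7.58
ee_pos: [572.4, -154.8, 21.9]
tcp_rot: [0.761, 0.649, -0.0, -0.0]
ft_force: [-0.3, 0.0, 0.4]
width: 0.1
finger_force: 0.3
```

Request:
carry_out(increments=[0,1.2,0,0,0,0,0,0,1.2,0,0,0,0,0,0,1.2,0,0,0,0,0,0,1.2,0,0,0,0,0,0,1.2,0,0,0,0,0,0,1,0,0,0,0,0,0,1,0,0,0,0,0,0,1,0,0,0,0,0])

```text
time: 8.25
ee_pos: [581.3, -156.3, 22.0]
tcp_rot: [0.761, 0.649, -0.0, 0.0]
ft_force: [-1.5, 0.2, 0.8]
width: 0.5
finger_force: 0.3
```

```bash
python3 -c "
from h import *
st();look('side','a3')"
```

```text
t 8.25 plate xy [  40.9 -119.3] z 22.0 toolx heading 80.93 tilt [-0. -0. -1.] F plate [-1.51 -0.03] 0.82 w 0.5
side plate [-71.1  49.9] [246.9  93.5]
```

View pics/a3.png

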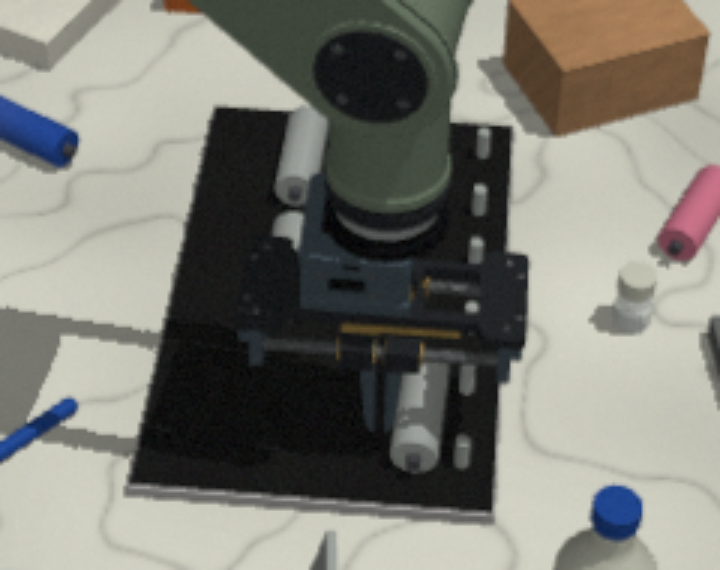

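The roller end is at crop (414,450) and the pin at (462,450), so the gap is roughly 7 to 10 mm.

Request:
carry_out(increments=[0,0.8,0,0,0,0,0,0,0.8,0,0,0,0,0,0,0.8,0,0,0,0,0,0,0.8,0,0,0,0,0,0,0.7,0,0,0,0,0,0,0.7,0,0,0,0,0,0,0.7,0,0,0,0,0,0,0.7,0,0,0,0,0])

```text
time: 8.97
ee_pos: [587.2, -157.2, 22.0]
tcp_rot: [0.761, 0.649, -0.0, 0.0]
ft_force: [-1.6, -1.2, 0.7]
width: 0.5
finger_force: 0.2
```

```bash
python3 -c "
from h import *
st();
s=snapshot('side');cv2.imwrite('pics/a4.png',cv2.resize(s['image'][280:340,300:380],None,fx=8,fy=8,interpolation=2)[:,:,::-1])"
```

```text
t 8.97 plate xy [  46.8 -119.3] z 22.0 toolx heading 80.93 tilt [ 0. -0. -1.] F plate [-1.41 -1.44] 0.72 w 0.5
```

View pics/a4.png

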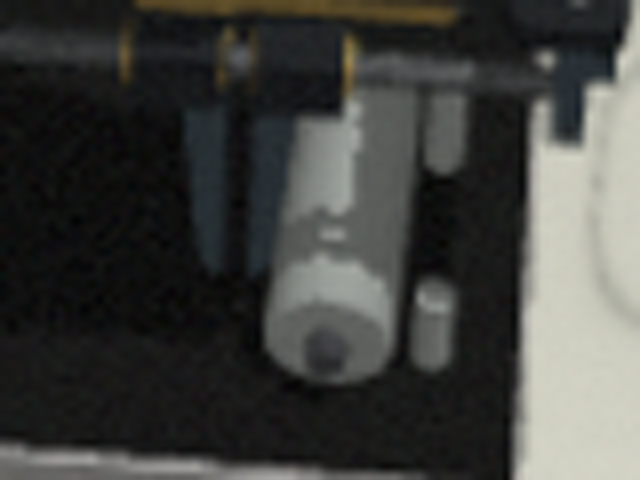

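The gap left is about 3 to 4 mm, from the roller edge at (398,340) to the pin at (413,340), at about 4 px per mm.

Request:
carry_out(increments=[0,0.4,0,0,0,0,0,0,0.4,0,0,0,0,0,0,0.4,0,0,0,0,0,0,0.4,0,0,0,0,0,0,0.4,0,0,0,0,0,0,0.4,0,0,0,0,0,0,0.3,0,0,0,0,0,0,0.3,0,0,0,0,0])

```text
time: 9.68
ee_pos: [588.9, -157.5, 21.9]
tcp_rot: [0.761, 0.649, -0.001, -0.001]
ft_force: [-4.5, 0.8, 3.4]
width: 0.3
finger_force: 2.3
```

```bash
python3 -c "
from h import *
st()"
```

```text
t 9.68 plate xy [  48.6 -119.3] z 21.9 toolx heading 80.92 tilt [-0.003  0.    -1.   ] F plate [-4.61  0.09] 3.42 w 0.3
```

The fingers feel the stop at -4.6 N. I'll back off, rise and move behind the middle roller.

Request:
carry_out(increments=[0,-2,0,0,0,0,0,0,-4,0,0,0,0,0,0,-10,0,0,0,0,0,0,-14,-10,0,0,0,0,0,-14,-20,0,0,0,0,0,-14,-20,0,0,0,0,0,-14,-20,0,0,0,0,0,-14,0,0,0,0,0])

```text
time: 10.35
ee_pos: [506.7, -144.7, 95.5]
tcp_rot: [0.761, 0.649, 0.002, 0.003]
ft_force: [-0.1, 0.5, -0.3]
width: 0.5
finger_force: 0.0
```

Request:
carry_out(increments=[20,-14,0,0,0,0,0,20,-14,0,0,0,0,0,20,-14,0,0,0,0,0,20,-4,0,0,0,0,0,20,0,0,0,0,0,20,0,0,0,0,0,0,0,0,0,0,0,0,0,0,0,0,0,0,0,0,0])

```text
time: 11.02
ee_pos: [475.4, -38.5, 92.0]
tcp_rot: [0.761, 0.649, -0.0, 0.0]
ft_force: [-0.1, -0.4, 0.7]
width: 0.4
finger_force: 0.0
```

```bash
python3 -c "
from h import *
st();look('top');look('side');todo([-75,1],22)"
```

```text
t 11.02 plate xy [-82.5 -20. ] z 92.0 toolx heading 80.95 tilt [ 0.    -0.001 -1.   ] F plate [-0.08 -0.45] 0.67 w 0.4
top plate [-37.2 122.6] [80.3 26.9]
top plate [  72.9 -123.3] [81.5 22.3]
side plate [  74.6 -117.5] [87.1 26.2]
side plate [-32.8   7.4] [87.6 26.6]
to [-75, 1] 22 tool delta [21.4  7.4 69.9]
```

The right-hand roller stayed at x ≈ 74, so it is sound. Next is the middle roller.

Request:
carry_out(increments=[10,3,10,0,0,0,0,11,3,15,0,0,0,0,0,0,15,0,0,0,0,0,0,12,0,0,0,0,0,0,9,0,0,0,0,0,0,6,0,0,0,0,0,0,3,0,0,0,0,0,0,0,0,0,0,0])

```text
time: 11.78
ee_pos: [484.5, -18.4, 21.3]
tcp_rot: [0.761, 0.649, -0.0, -0.0]
ft_force: [0.3, -0.2, 1.6]
width: 0.4
finger_force: 0.0
```

Request:
carry_out(increments=[0,2,0,0,0,0,0,0,2,0,0,0,0,0,0,2,0,0,0,0,0,0,2,0,0,0,0,0,0,2,0,0,0,0,0,0,2,0,0,0,0,0,0,2,0,0,0,0,0,0,2,0,0,0,0,0])

```text
time: 12.45
ee_pos: [500.5, -20.8, 22.0]
tcp_rot: [0.761, 0.649, -0.0, -0.0]
ft_force: [0.1, 0.6, -0.4]
width: 0.5
finger_force: 0.2
```

Request:
carry_out(increments=[0,2,0,0,0,0,0,0,2,0,0,0,0,0,0,2,0,0,0,0,0,0,2,0,0,0,0,0,0,2,0,0,0,0,0,0,2,0,0,0,0,0,0,2,0,0,0,0,0,0,2,0,0,0,0,0])

```text
time: 13.12
ee_pos: [516.5, -23.4, 21.9]
tcp_rot: [0.761, 0.649, -0.0, 0.0]
ft_force: [0.1, -0.5, 1.1]
width: 0.5
finger_force: 0.3
```

Request:
carry_out(increments=[0,2,0,0,0,0,0,0,2,0,0,0,0,0,0,2,0,0,0,0,0,0,2,0,0,0,0,0,0,2,0,0,0,0,0,0,2,0,0,0,0,0,0,2,0,0,0,0,0,0,2,0,0,0,0,0])

```text
time: 13.78
ee_pos: [532.3, -25.9, 22.0]
tcp_rot: [0.761, 0.649, -0.0, 0.0]
ft_force: [-0.8, 0.7, -0.1]
width: 0.7
finger_force: 0.3
```

```bash
python3 -c "
from h import *
st();look('side');look('top')"
```

```text
t 13.78 plate xy [-28.3   1.6] z 22.0 toolx heading 80.93 tilt [ 0. -0. -1.] F plate [-0.93  0.56] -0.1 w 0.7
side plate [  74.6 -117.5] [87.1 26.2]
top plate [-37.1 122.9] [79.7 26.8]
top plate [  73.1 -125.6] [76.9 22. ]
```

Request:
carry_out(increments=[0,2.5,0,0,0,0,0,0,2.5,0,0,0,0,0,0,2.5,0,0,0,0,0,0,2.5,0,0,0,0,0,0,2.5,0,0,0,0,0,0,2.5,0,0,0,0,0,0,2.5,0,0,0,0,0,0,2.5,0,0,0,0,0])

```text
time: 14.55
ee_pos: [552.2, -29.1, 21.9]
tcp_rot: [0.761, 0.649, -0.0, 0.0]
ft_force: [0.3, -0.5, -0.0]
width: 0.6
finger_force: 0.3
```

Request:
carry_out(increments=[0,2.5,0,0,0,0,0,0,2.5,0,0,0,0,0,0,2.5,0,0,0,0,0,0,2.5,0,0,0,0,0,0,2.5,0,0,0,0,0,0,2.5,0,0,0,0,0,0,2.5,0,0,0,0,0,0,2.5,0,0,0,0,0])

```text
time: 15.22
ee_pos: [571.9, -32.2, 21.9]
tcp_rot: [0.761, 0.649, -0.0, 0.0]
ft_force: [-0.7, 0.0, -0.1]
width: 0.5
finger_force: 0.3
```

Request:
carry_out(increments=[0,2.5,0,0,0,0,0,0,2.5,0,0,0,0,0,0,2.5,0,0,0,0,0,0,2.5,0,0,0,0,0,0,2.5,0,0,0,0,0,0,2,0,0,0,0,0,0,2,0,0,0,0,0,0,2,0,0,0,0,0])

```text
time: 15.88
ee_pos: [590.0, -35.1, 21.9]
tcp_rot: [0.761, 0.649, -0.0, -0.0]
ft_force: [-0.5, -0.3, 0.8]
width: 0.5
finger_force: 0.3
```

Request:
carry_out(increments=[0,1.5,0,0,0,0,0,0,1.5,0,0,0,0,0,0,1.5,0,0,0,0,0,0,1.2,0,0,0,0,0,0,1.2,0,0,0,0,0,0,1,0,0,0,0,0,0,1,0,0,0,0,0,0,1,0,0,0,0,0])

```text
time: 16.55
ee_pos: [599.7, -36.7, 21.9]
tcp_rot: [0.761, 0.649, -0.0, 0.0]
ft_force: [-0.8, 0.7, -0.5]
width: 0.3
finger_force: 0.3
```

```bash
python3 -c "
from h import *
st();look('side');look('top')"
```

```text
t 16.55 plate xy [40.   1.7] z 21.9 toolx heading 80.93 tilt [-0. -0. -1.] F plate [-0.88  0.56] -0.51 w 0.3
side plate [  74.6 -117.5] [87.2 26. ]
side plate [-75.2 104.9] [136.8  85.5]
top plate [-37.5 122.6] [80.3 27.2]
top plate [  72.4 -135.5] [55.  23.3]
```

Next I'll go 8 mm further to the stop, 6 mm and then fine steps.

Request:
carry_out(increments=[0,0.8,0,0,0,0,0,0,0.8,0,0,0,0,0,0,0.8,0,0,0,0,0,0,0.8,0,0,0,0,0,0,0.8,0,0,0,0,0,0,0.8,0,0,0,0,0,0,0.7,0,0,0,0,0,0,0.7,0,0,0,0,0])

```text
time: 17.32
ee_pos: [605.9, -37.7, 21.9]
tcp_rot: [0.761, 0.649, -0.0, 0.0]
ft_force: [-0.4, 0.0, 0.8]
width: 0.6
finger_force: 0.3
```

Request:
carry_out(increments=[0,0.4,0,0,0,0,0,0,0.4,0,0,0,0,0,0,0.4,0,0,0,0,0,0,0.4,0,0,0,0,0,0,0.4,0,0,0,0,0,0,0.4,0,0,0,0,0,0,0.2,0,0,0,0,0,0,0,0,0,0,0,0])

```text
time: 17.98
ee_pos: [608.5, -38.1, 22.0]
tcp_rot: [0.761, 0.649, 0.0, 0.0]
ft_force: [0.0, 0.6, -1.0]
width: 0.4
finger_force: 0.1
```

```bash
python3 -c "
from h import *
st()"
```

```text
t 17.98 plate xy [48.8  1.7] z 22.0 toolx heading 80.92 tilt [ 0. -0. -1.] F plate [-0.09  0.58] -1.02 w 0.4
```

The middle roller is at its pins and felt as light as the first one. I'll back off and go behind the left roller.

Request:
carry_out(increments=[0,-2,0,0,0,0,0,0,-4,0,0,0,0,0,0,-10,0,0,0,0,0,0,-14,-10,0,0,0,0,0,-14,-20,0,0,0,0,0,-14,-20,0,0,0,0,0,-14,-20,0,0,0,0,0,-14,0,0,0,0,0])

```text
time: 18.65
ee_pos: [524.3, -24.4, 95.5]
tcp_rot: [0.761, 0.649, 0.002, 0.002]
ft_force: [0.7, 0.4, 0.7]
width: 0.5
finger_force: 0.0
```

Request:
carry_out(increments=[20,-14,0,0,0,0,0,20,-14,0,0,0,0,0,20,-14,0,0,0,0,0,20,-4,0,0,0,0,0,20,0,0,0,0,0,20,0,0,0,0,0,0,0,0,0,0,0,0,0,0,0,0,0,0,0,0,0])

```text
time: 19.32
ee_pos: [493.1, 81.0, 91.9]
tcp_rot: [0.761, 0.649, -0.0, 0.0]
ft_force: [0.0, 0.2, 0.1]
width: 0.1
finger_force: 0.0
```

```bash
python3 -c "
from h import *
st();look('top');look('side');todo([-78,120],22)"
```

```text
t 19.32 plate xy [-84.1 100.9] z 91.9 toolx heading 80.95 tilt [-0.001 -0.001 -1.   ] F plate [0.  0.2] 0.05 w 0.1
top plate [  74.4 -122.9] [81.3 23.1]
top plate [73.9  5.6] [81.4 20.9]
side plate [  74.8 -117.5] [87.1 25.9]
side plate [73.9 11.4] [83.8 24.2]
side plate [ -0.9 127. ] [ 92.  171.1]
to [-78, 120] 22 tool delta [19.5  5.9 69.8]
```

Both pushed rollers stay at x ≈ 74, so they are sound. Next is the left one.

Request:
carry_out(increments=[10,2,10,0,0,0,0,9,3,15,0,0,0,0,0,0,15,0,0,0,0,0,0,12,0,0,0,0,0,0,9,0,0,0,0,0,0,6,0,0,0,0,0,0,3,0,0,0,0,0,0,0,0,0,0,0])

```text
time: 20.08
ee_pos: [501.5, 99.3, 21.3]
tcp_rot: [0.761, 0.649, -0.0, -0.0]
ft_force: [-0.6, -0.2, -0.7]
width: 0.9
finger_force: 0.0
```

Request:
carry_out(increments=[0,2,0,0,0,0,0,0,2,0,0,0,0,0,0,2,0,0,0,0,0,0,2,0,0,0,0,0,0,2,0,0,0,0,0,0,2,0,0,0,0,0,0,2,0,0,0,0,0,0,2,0,0,0,0,0])

```text
time: 20.75
ee_pos: [517.4, 96.9, 21.9]
tcp_rot: [0.761, 0.649, -0.0, -0.0]
ft_force: [-0.2, 0.5, -0.5]
width: 0.1
finger_force: 0.6
```

Request:
carry_out(increments=[0,2,0,0,0,0,0,0,2,0,0,0,0,0,0,2,0,0,0,0,0,0,2,0,0,0,0,0,0,2,0,0,0,0,0,0,2,0,0,0,0,0,0,2,0,0,0,0,0,0,2,0,0,0,0,0])

```text
time: 21.42
ee_pos: [533.1, 94.4, 21.9]
tcp_rot: [0.761, 0.649, -0.0, -0.0]
ft_force: [-3.4, 0.1, 2.9]
width: 0.4
finger_force: 1.7
```

Request:
carry_out(increments=[0,2,0,0,0,0,0,0,2,0,0,0,0,0,0,2,0,0,0,0,0,0,2,0,0,0,0,0,0,2,0,0,0,0,0,0,2,0,0,0,0,0,0,2,0,0,0,0,0,0,2,0,0,0,0,0])

```text
time: 22.08
ee_pos: [549.5, 91.9, 21.9]
tcp_rot: [0.761, 0.649, 0.0, 0.0]
ft_force: [-3.7, 1.0, 2.3]
width: 0.3
finger_force: 1.6
```

```bash
python3 -c "
from h import *
st();look('side');look('top')"
```

```text
t 22.08 plate xy [-30.2 120.6] z 21.9 toolx heading 80.93 tilt [ 0. -0. -1.] F plate [-3.82  0.37] 2.26 w 0.3
side plate [  74.4 -117.6] [87.3 25.9]
side plate [73.7 11.4] [83.8 24.6]
top plate [  74.9 -122.8] [81.3 23.1]
top plate [74.3  5.6] [81.4 20.9]
```

The left roller resists with about 3.8 N, against about 1 N for the others, so it is the lopsided one. I'll push it past its top point and follow it up.

Request:
carry_out(increments=[0,2,0,0,0,0,0,0,2,0,0,0,0,0,0,2,0,0,0,0,0,0,2,0,0,0,0,0,0,2,0,0,0,0,0,0,2,0,0,0,0,0,0,2,0,0,0,0,0,0,2,0,0,0,0,0])

```text
time: 22.85
ee_pos: [565.7, 89.3, 22.0]
tcp_rot: [0.761, 0.649, 0.0, 0.0]
ft_force: [-0.5, -0.3, -0.0]
width: 0.4
finger_force: 0.2
```

Request:
carry_out(increments=[0,3,0,0,0,0,0,0,3,0,0,0,0,0,0,3,0,0,0,0,0,0,3,0,0,0,0,0,0,3,0,0,0,0,0,0,3,0,0,0,0,0,0,3,0,0,0,0,0,0,3,0,0,0,0,0])

```text
time: 23.52
ee_pos: [589.0, 85.5, 21.9]
tcp_rot: [0.761, 0.649, 0.0, 0.0]
ft_force: [-0.1, 0.1, 0.1]
width: 0.3
finger_force: 0.0
```

Request:
carry_out(increments=[0,2,0,0,0,0,0,0,2,0,0,0,0,0,0,2,0,0,0,0,0,0,2,0,0,0,0,0,0,2,0,0,0,0,0,0,0,0,0,0,0,0,0,0,0,0,0,0,0,0,0,0,0,0,0,0])

```text
time: 24.18
ee_pos: [598.3, 84.1, 21.9]
tcp_rot: [0.761, 0.649, -0.0, -0.0]
ft_force: [-0.7, -0.4, -0.4]
width: 0.4
finger_force: 0.0
```

Request:
carry_out(increments=[0,0,0,0,0,0,0,0,0,0,0,0,0,0,0,-5,-10,0,0,0,0,0,-5,-20,0,0,0,0,0,0,-20,0,0,0,0,0,-10,-20,0,0,0,0,0,-20,-20,0,0,0,0,0,-20,0,0,0,0,0])

```text
time: 24.85
ee_pos: [541.3, 94.0, 116.5]
tcp_rot: [0.761, 0.649, 0.004, 0.002]
ft_force: [0.7, 0.5, -0.0]
width: 0.3
finger_force: 0.0
```

Request:
carry_out(increments=[0,-20,0,0,0,0,0,0,-20,0,0,0,0,0,0,-20,0,0,0,0,50,0,0,0,0,0,0,50,0,0,0,0,0,0,75,0,0,0,0,0,0,75,0,0,0,0,0,0,75,0,0,0,0,0,0,75])

```text
time: 25.52
ee_pos: [481.0, 102.9, 112.0]
tcp_rot: [0.761, 0.649, 0.0, 0.0]
ft_force: [-0.1, 0.6, 0.2]
width: 37.9
finger_force: 0.0
```

```bash
python3 -c "
from h import *
st();look('side');look('top','b1')"
```

```text
t 25.52 plate xy [-99.6 120.5] z 112.0 toolx heading 80.9 tilt [ 0.001 -0.    -1.   ] F plate [-0.23  0.6 ] 0.17 w 37.9
side plate [  74.4 -117.6] [87.3 25.9]
side plate [73.9 11.4] [83.8 24.2]
side plate [-19.3 135.5] [ 89.7 201.3]
top plate [  74.8 -122.8] [81.3 23.1]
top plate [73.7  5.6] [81.4 21.3]
top plate [ 65.5 121. ] [80.5 27.6]
```

View pics/b1.png

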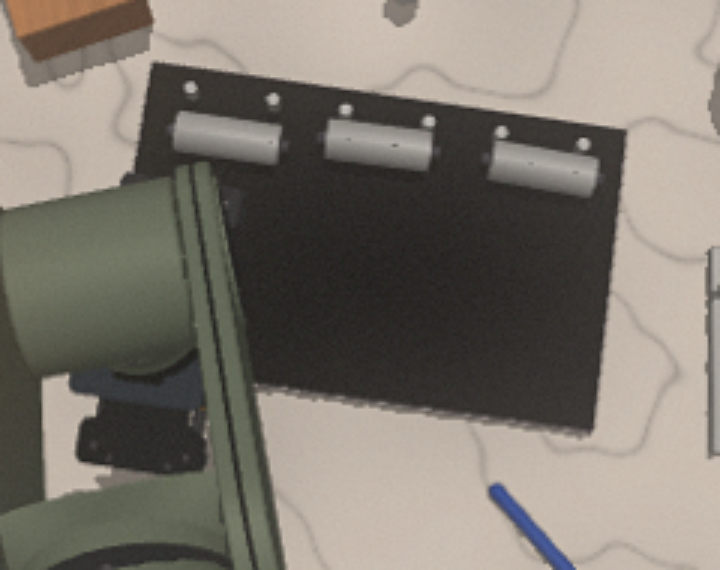

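The top crop shows all three rollers near their pins: left at (228,138), middle at (380,145) and right at (545,168). The left one has settled 8 to 10 mm short of its pins. I'll check once more that it is at rest, and open the fingers.

Request:
carry_out(increments=[0,0,0,0,0,0,75,0,0,0,0,0,0,75,0,0,0,0,0,0,75,0,0,0,0,0,0,75,0,0,0,0,0,0,75,0,0,0,0,0,0,75,0,0,0,0,0,0,75,0,0,0,0,0,0,75])

```text
time: 26.28
ee_pos: [480.0, 103.0, 112.0]
tcp_rot: [0.761, 0.649, 0.0, 0.0]
ft_force: [-0.0, 0.7, 0.7]
width: 68.6
finger_force: 0.0
```

```bash
python3 -c "
from h import *
st();look('top');look('top');look('top');todo([60,120],110)"
```

```text
t 26.28 plate xy [-100.6  120.4] z 112.0 toolx heading 80.93 tilt [ 0. -0. -1.] F plate [-0.11  0.67] 0.72 w 68.6
top plate [  74.4 -122.9] [81.3 23.1]
top plate [73.9  5.6] [81.4 21.3]
top plate [ 65.5 121. ] [80.5 27.6]
top plate [  74.4 -122.9] [81.3 23.1]
top plate [73.9  5.6] [81.4 21.3]
top plate [ 65.8 121. ] [80.6 27.4]
top plate [  74.4 -122.9] [81.3 23.1]
top plate [73.7  5.6] [81.4 21.3]
top plate [ 65.5 121. ] [80.5 27.6]
to [60, 120] 110 tool delta [ -0.8 160.6   1.9]
```

Request:
carry_out(increments=[0,20,0,0,0,0,75,0,30,0,0,0,0,75,0,30,0,0,0,0,75,0,30,0,0,0,0,75,0,30,0,0,0,0,75,0,16,0,0,0,0,75,0,8,0,0,0,0,75,0,0,0,0,0,0,75])

```text
time: 27.1
ee_pos: [643.0, 76.8, 111.3]
tcp_rot: [0.761, 0.649, -0.0, 0.0]
ft_force: [0.3, -0.7, -0.2]
width: 68.4
finger_force: 0.0
```

Request:
carry_out(increments=[0,0,20,0,0,0,75,0,0,20,0,0,0,75,0,0,20,0,0,0,75,0,0,14,0,0,0,75,0,0,10,0,0,0,75,0,0,6,0,0,0,75,0,0,3,0,0,0,75,0,0,0,0,0,0,75])

```text
time: 27.77
ee_pos: [641.6, 77.2, 18.9]
tcp_rot: [0.761, 0.649, -0.0, -0.0]
ft_force: [0.3, -0.3, 0.4]
width: 68.1
finger_force: 0.0
```

```bash
python3 -c "
from h import *
st()
s=snapshot('side');cv2.imwrite('pics/g.png',cv2.resize(s['image'][170:290,270:430],None,fx=4,fy=4)[:,:,::-1])"
```

```text
t 27.77 plate xy [ 63.  120.8] z 18.9 toolx heading 80.94 tilt [-0. -0. -1.] F plate [ 0.39 -0.2 ] 0.43 w 68.1
```

View pics/g.png

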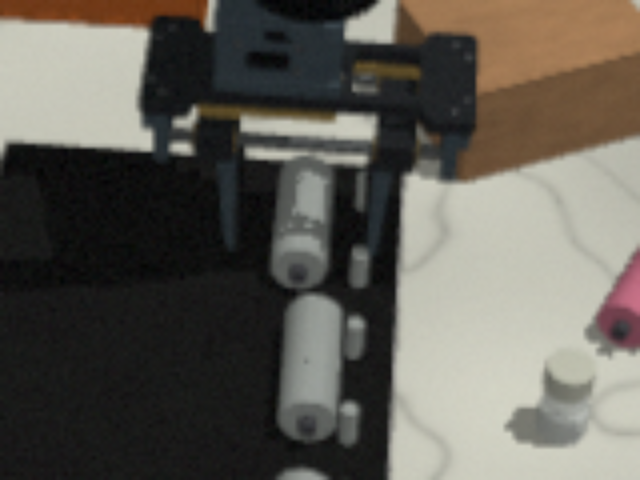

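The open fingers, with tips at crop (230,245) and (375,245), straddle the left roller at (302,220), and the far one sits between the pins. I'll close.

Request:
carry_out(increments=[0,0,0,0,0,0,0,0,0,0,0,0,0,0,0,0,0,0,0,0,0,0,0,0,0,0,0,0,0,0,0,0,0,0,0,0,0,0,0,0,0,0,0,0,0,0,0,0,0,0,0,0,0,0,0,0])

```text
time: 28.48
ee_pos: [642.1, 77.1, 19.1]
tcp_rot: [0.761, 0.649, 0.0, 0.0]
ft_force: [0.2, 0.4, 1.4]
width: 31.4
finger_force: 30.0
```

Request:
carry_out(increments=[0,0,0,0,0,0,0,0,0,-8,0,0,0,0,0,0,-15,0,0,0,0,0,0,-20,0,0,0,0,0,0,-20,0,0,0,0,0,0,-20,0,0,0,0,0,0,-15,0,0,0,0,0,0,0,0,0,0,0])

```text
time: 29.15
ee_pos: [643.5, 77.3, 120.0]
tcp_rot: [0.761, 0.649, 0.002, 0.002]
ft_force: [1.4, 0.8, -5.4]
width: 31.5
finger_force: 30.0
```

```bash
python3 -c "
from h import *
st()
b=P2([528.5,371.5]);print(b);todo(b,120)"
```

```text
t 29.15 plate xy [ 64.9 121.2] z 120.0 toolx heading 80.93 tilt [ 0.005  0.    -1.   ] F plate [1.25 1.03] -5.4 w 31.5
[-95.60685158 393.27322554]
to [-95.60685158 393.27322554] 120 tool delta [ 272.4 -159.9   -0.5]
```

It is held at 31.5 mm and its weight shows on the wrist. I'll carry it to the bin.

Request:
carry_out(increments=[12,-7,0,0,0,0,0,22,-13,0,0,0,0,0,22,-13,0,0,0,0,0,22,-13,0,0,0,0,0,22,-13,0,0,0,0,0,22,-13,0,0,0,0,0,22,-13,0,0,0,0,0,22,-13,0,0,0,0,0])

```text
time: 29.82
ee_pos: [569.0, 257.5, 114.6]
tcp_rot: [0.761, 0.649, -0.002, -0.001]
ft_force: [-0.3, 0.2, -4.8]
width: 31.4
finger_force: 30.0
```

Request:
carry_out(increments=[22,-13,0,0,0,0,0,22,-13,0,0,0,0,0,22,-13,0,0,0,0,0,22,-13,0,0,0,0,0,10,-8,0,0,0,0,0,0,0,0,0,0,0,0,0,0,0,0,0,0,0,0,0,0,0,0,0,0])

```text
time: 30.48
ee_pos: [527.2, 361.6, 115.9]
tcp_rot: [0.761, 0.649, -0.001, 0.0]
ft_force: [-0.7, -0.4, -5.1]
width: 31.8
finger_force: 30.0
```

```bash
python3 -c "
from h import *
st()
todo(P2([528.5,371.5]),14)
s=snapshot('side');cv2.imwrite('pics/bin.png',cv2.resize(s['image'][60:220,170:370],None,fx=4,fy=3.75)[:,:,::-1])"
```

```text
t 30.48 plate xy [-95.3 383.3] z 115.9 toolx heading 80.93 tilt [-0.001 -0.002 -1.   ] F plate [-0.67 -0.49] -5.13 w 31.8
to [-95.60685158 393.27322554] 14 tool delta [ 10.2  -0.2 101.9]
```

View pics/bin.png

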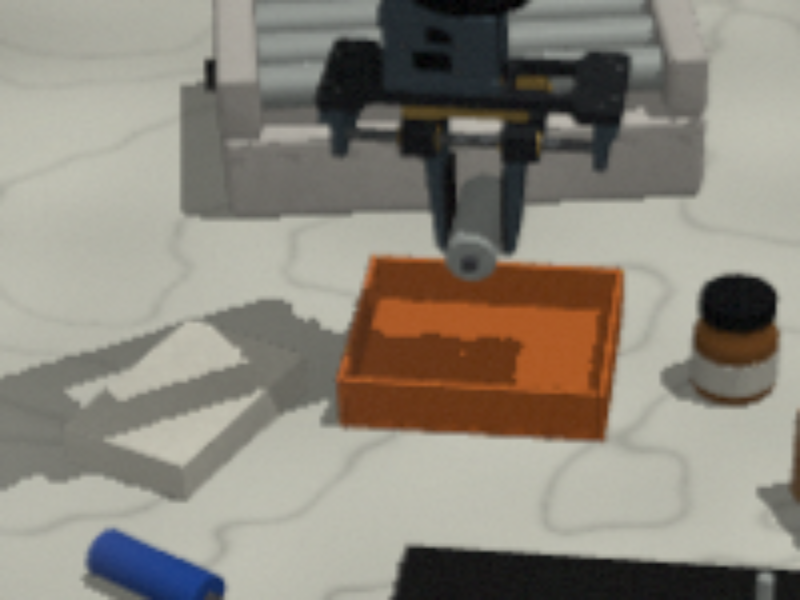

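The roller hangs above the orange bin, whose rim corners are at crop (370,258), (622,268), (343,380) and (612,392). I'll check the bin centre from this view.

```bash
python3 -c "
from h import *
s=dict(np.load('side0.npz'))
p=cast(s,[[262.5,128.8],[325.5,131.5],[255.8,161.3],[323,164.5]],40);print(p.round(),p.mean(0))"
```

```text
[[456. 451.  40.]
 [623. 429.  40.]
 [439. 308.  40.]
 [606. 286.  40.]] [530.9198343  368.31990701  40.        ]
```

Request:
carry_out(increments=[9,2,10,0,0,0,0,0,0,20,0,0,0,0,0,0,20,0,0,0,0,0,0,20,0,0,0,0,0,0,14,0,0,0,0,0,0,10,0,0,0,0,0,0,6,0,0,0,0,0,0,3,0,0,0,0])

```text
time: 31.2
ee_pos: [531.1, 370.9, 12.8]
tcp_rot: [0.761, 0.649, -0.0, -0.0]
ft_force: [-0.6, 0.2, -5.2]
width: 31.0
finger_force: 30.0
```

Request:
carry_out(increments=[0,0,1,0,0,0,0,0,0,0,0,0,0,0,0,0,0,0,0,0,55,0,0,0,0,0,0,55,0,0,0,0,0,0,55,0,0,0,0,0,0,55,0,0,0,0,0,0,55,0,0,0,0,0,0,55])

```text
time: 31.87
ee_pos: [531.2, 371.4, 13.4]
tcp_rot: [0.761, 0.649, 0.0, 0.0]
ft_force: [-0.6, -0.6, -0.8]
width: 50.2
finger_force: 0.0
```

```bash
python3 -c "
from h import *
st()"
```

```text
t 31.87 plate xy [-93.  393.6] z 13.4 toolx heading 80.93 tilt [ 0.001  0.    -1.   ] F plate [-0.52 -0.68] -0.77 w 50.2
```

The roller is released. I'll rise, let any rocking die away, and check.

Request:
carry_out(increments=[0,0,-10,0,0,0,55,0,0,-20,0,0,0,55,0,0,-30,0,0,0,55,0,0,-30,0,0,0,55,0,0,-30,0,0,0,55,0,0,-30,0,0,0,55,0,-30,0,0,0,0,55,0,-30,0,0,0,0,55])

```text
time: 32.53
ee_pos: [473.2, 381.5, 166.2]
tcp_rot: [0.762, 0.648, 0.003, 0.0]
ft_force: [-1.1, 0.2, -1.2]
width: 49.8
finger_force: 0.0
```

Request:
carry_out(increments=[0,-30,0,0,0,0,55,0,-30,0,0,0,0,55,0,-20,0,0,0,0,55,0,0,0,0,0,0,55,0,0,0,0,0,0,55,0,0,0,0,0,0,55,0,0,0,0,0,0,55,0,0,0,0,0,0,55])

```text
time: 33.2
ee_pos: [393.8, 393.3, 162.9]
tcp_rot: [0.761, 0.649, 0.0, 0.0]
ft_force: [-1.1, 0.2, -0.6]
width: 50.1
finger_force: 0.0
```

Request:
carry_out(increments=[0,0,0,0,0,0,55,0,0,0,0,0,0,55,0,0,0,0,0,0,55,0,0,0,0,0,0,55,0,0,0,0,0,0,55,0,0,0,0,0,0,55,0,0,0,0,0,0,55,0,0,0,0,0,0,55])

```text
time: 33.87
ee_pos: [392.6, 393.4, 162.9]
tcp_rot: [0.761, 0.649, 0.0, 0.0]
ft_force: [-0.4, -0.1, -0.3]
width: 50.3
finger_force: 0.0
```

Request:
carry_out(increments=[0,0,0,0,0,0,55,0,0,0,0,0,0,55,0,0,0,0,0,0,55,0,0,0,0,0,0,55,0,0,0,0,0,0,55,0,0,0,0,0,0,55,0,0,0,0,0,0,55,0,0,0,0,0,0,55])

```text
time: 34.53
ee_pos: [392.7, 393.4, 162.9]
tcp_rot: [0.761, 0.649, 0.0, 0.0]
ft_force: [0.7, -0.8, 0.9]
width: 50.3
finger_force: 0.0
```

Request:
carry_out(increments=[0,0,0,0,0,0,55,0,0,0,0,0,0,55,0,0,0,0,0,0,55,0,0,0,0,0,0,55,0,0,0,0,0,0,55,0,0,0,0,0,0,55,0,0,0,0,0,0,55,0,0,0,0,0,0,55])

```text
time: 35.2
ee_pos: [392.7, 393.4, 162.9]
tcp_rot: [0.761, 0.649, -0.0, 0.0]
ft_force: [-0.5, -0.6, 0.6]
width: 49.8
finger_force: 0.0
```

```bash
python3 -c "
from h import *
st();look('top')
q=np.array([[445,310],[465,450],[615,430],[600,290]])
for n in('side','side','top','side','top'):
    s=snapshot(n);im=s['image'].astype(int);m=np.zeros(im.shape[:2],np.uint8);cv2.fillPoly(m,[proj(s,q,21).astype(np.int32)],1)
    g=m&(im.max(2)-im.min(2)<40)&(im.min(2)>80)
    for k in blobs(g,60,2000):print(n,np.round(cv2.minAreaRect(cast(s,k[:,0],21)[:,:2].astype(np.float32))[:2],1).tolist())
"
```

```text
t 35.2 plate xy [-233.2  393.1] z 162.9 toolx heading 80.93 tilt [-0. -0. -1.] F plate [-0.4  -0.68] 0.62 w 49.8
top plate [  73.1 -122.8] [80.4 22. ]
top plate [74.2  4.8] [79.8 20.3]
side [[531.4, 376.6], [92.6, 30.3]]
side [[531.6, 376.3], [93.1, 30.8]]
top [[532.0, 375.5], [84.0, 29.4]]
side [[531.2, 375.7], [94.4, 30.6]]
top [[532.0, 375.6], [83.7, 29.4]]
```

The roller lies still in the bin, about 5 mm from its centre. The two sound ones rest at x ≈ 74.

```bash
python3 -c "
from workcell import close_job
print(close_job())"
```

```text
the job is handed in; nothing more can be done
None
```

The lopsided roller was the one in the left lane (+120 mm): it resisted with about 3.8 N and settled back 8 to 10 mm from its pins. It now lies still in the orange bin, the two sound rollers rest at their pins, and the job was handed in at about 35 s; no verdict came back.

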